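Turn the hotplate's flip flag from green to red

ROBOT

A 6-joint arm with a two-finger parallel gripper is mounted at the origin on the work surface. World frame = base frame: x ahead of the robot, y to its left, z up, the work surface at z = 0. Lengths are in m, angles in rad, forces in N, time in s.
With the tool pointing down it reaches from about 0.375 to 0.9 m from the base axis. Payload 3.1 kg.
Tool frame: the origin (TCP) lies between the finger pads; the fingertips stand 22 mm ahead of it and the grasp point (between the pads) lies 3 mm ahead of it; x points along the fingers, z is the direction in which the jaws open and shut, and the axes are right-handed (so a half turn about x gives the same grasp; the last joint's range is limited). The gripper opens to 87 mm and grips with 3 to 60 N. Pads are 19 mm wide; open, the fingers measure 117 mm over their backs; the gripper's body (75 mm by 190 mm) begins 51 mm behind the grasp point.
Start: joints at [1.105, 0.527, 1.433, -0, 1.181, -0.178], TCP at [0.177, 0.599, 0.218] pointing down, gripper open.
Joint ranges: [-3.08, 3.08], [-0.75, 2.2], [0.22, 2.44], [-1.43, 4.57], [0, 2.65], [-2.85, 2.85]. Speed limits (rad/s): [2.79, 2.79, 3.14, 3.14, 3.14, 3.14].

INTERFACE

Orientations are given as a rotation vector (axis times angle).
In Python, from plant import bot, camera, get_calibration, spot_in, mark_of gives the robot as it stands.
- The arm moves only by the tool send_rows, never from a script. Its argument "motion" is a list of rows, each a list of 6 numbers: the shift along the world's x, y, z in m, then the turn, a rotation vector about the world's x, y, z in degrees. In form: [[dx, dy, dz, wx, wy, wz], ...]. A call has 1 to 12 rows; each row is the pose to reach, as a shift and turn from the pose measured when the call began; what a row does not reach only later rows make up. A row lasts 1/12 s, in which the tool goes at most 41.7 mm and 7.16 degrees, less where a joint would pass 70% of its speed; a pose out of reach is approached as far as the arm can. A call with a gripper value outside its range is refused whole. "gripper" is the opening, from 0 (shut) to 1 (fully open), set as the call begins (left out, the last holds). The fingers move at their own pace and stop on an object; "force" is the grip in N (left out, the last holds). Time passes only in rows, so rows that repeat a pose let the fingers close. It gives the time, the measured TCP pose, the force and the opening at its end, in the units of the state.
- bot.observe(): the state, without advancing time (a new reading comes with each control period).
- camera(name): name is "scene" or "top" or "wrist"; returns the picture (400x640x3 uint8, red, green, blue); there is no depth.
- get_calibration(name): a dict with "fovy" (degrees; the focal length in pixels is half the picture's height over the tangent of half this angle, whatever the lens; pixels are square), "cx", "cy" (the principal point, pixels), "origin" and "rotation" of the camera in the world. Camera axes: x right, y down, z forward; pixel columns grow to the right and rows downward; lengths in m; the calibration is good to about 2 mm. A picture is of the moment at which its call begins: read the wrist's pose just before it. get_calibration takes no time and is no camera call; for the wrist camera it gives the pose at the moment of the call.
- bot.sign_off(): hands the job in, once; it reports no verdict.
Trained networks look in the newest picture that a camera, given by its name, has taken for a name from the list of things; names that differ only in an ending like _2 or _b are one class to them, and where a whole thing is asked for, a point or a joint stands for the part that bears it (a point fixed in the world has none). Each returns a list of dicts, best first, with "confidence" (0 to 1); they miss things now and then, are a little off and sometimes report something else, mostly with a low value. They report only what shows in the picture. A call takes as long as a camera call. They do not tell look-alikes from the thing itself.
- spot_in(camera, target): "box" ([left, top, right, bottom] as shares, 0 to 1, of the picture: columns of its width, rows of its height, round what is visible of it).
- mark_of(camera, target): "point" ([column, row] as shares, 0 to 1, of the picture: columns of its width, rows of its height: a listed point, or the origin of a listed thing).
The state is a dict: "time_s": time; "joint_positions": joint angles; "qvel": joint speeds; "joint_efforts": joint torques, N m; "eef_pos": TCP position; "tcp_rot": TCP orientation; "ft_force": force on the tool from outside, world axes, zero at the start; "torque": the same for the moment, N m; "grip_width": opening from 0.0 (shut) to 1.0 (fully open).
Only numpy, scipy, OpenCV 4.12 (cv2) and the standard library are available. Lean on these libraries where they do the work, as an engineer would, in place of code of your own. Each camera call takes 0.05 s, during which the arm holds its last target. There are 200 camera calls.

TASK

A flask has just been put on one of the two hotplates to heat, so the flip-over status flag standing in front of that hotplate must now show red instead of green. Get a fingertip under the tab of its leaf, without pinching it, and turn the leaf gently right over its hinge until it lies flat on the other half of its stand, red face up. Leave the stand where it is, and leave the other flag and all the bottles and glassware as they are.

Things in the scene. Friction and masses are not known exactly. Their poses are not given: they have to be found in the camera images.
- leaf_a (a joint): Hinge angle of the leaf of the flask hotplate's flag, rad: 0 = flat on the left (stand's -x) half of its panel, green face up; 1.57 = upright; 3.14 = turned over like a page, flat on the right (stand's +x) half, red face up (stops at 0 and 3.14). Starts at 0 to 0.2. Stiff friction hinge, 0.06 N m (under 1 N at the tab), no spring: the leaf stays at any angle and must be pushed all the way.
- leaf_a_tab (a point): Middle of the outer edge of the white ribbed tab on the leaf of the flask hotplate's flag, 95 mm from the hinge line. Leaf 3 mm thick, 86 mm wide, reaching 72 mm from the hinge; then the tab, 36 mm wide, 23 mm long. With the leaf flat the tab overhangs the panel by 22 mm, with open space below, 70 mm down to the bench (10 mm high foot only from 20 mm inside its edge).
- stand_a: Stand of the flip flag in front of hotplate_a, with the flask. Loose, rubber feet, 0.9 kg. Origin: centre of underside; x = level, the way the leaf is turned over (about -y of the world, to the robot's right), y along the hinge. Foot 150 x 100 mm, column 28 x 60 mm, panel 146 x 96 mm (-x half red, +x half green), top 67 mm high. Hinge line along y at z = 70 mm over the origin; lugs at y = +-46 mm, 76 mm high.
- leaf_b (a joint): Hinge angle of the leaf of the empty hotplate's flag, rad: 0 = flat on the left (stand's -x) half of its panel, green face up; 1.57 = upright; 3.14 = turned over like a page, flat on the right (stand's +x) half, red face up (stops at 0 and 3.14). Starts at 0 to 0.2. Stiff friction hinge, 0.06 N m (under 1 N at the tab), no spring: the leaf stays at any angle and must be pushed all the way.
- leaf_b_tab (a point): Middle of the outer edge of the white ribbed tab on the leaf of the empty hotplate's flag, 95 mm from the hinge line. Leaf 3 mm thick, 86 mm wide, reaching 72 mm from the hinge; then the tab, 36 mm wide, 23 mm long. With the leaf flat the tab overhangs the panel by 22 mm, with open space below, 70 mm down to the bench (10 mm high foot only from 20 mm inside its edge).
- stand_b: Stand of the flip flag in front of hotplate_b, the empty one. Loose, rubber feet, 0.9 kg. Origin: centre of underside; x = level, the way the leaf is turned over (about -y of the world, to the robot's right), y along the hinge. Foot 150 x 100 mm, column 28 x 60 mm, panel 146 x 96 mm (-x half red, +x half green), top 67 mm high. Hinge line along y at z = 70 mm over the origin; lugs at y = +-46 mm, 76 mm high.
- hotplate_a: Small white heating stirrer, blue sloped control panel, two black knobs; fixed, 175 (x) x 125 (y) x 90 mm high; white ceramic heating surface 110 mm square, centred at x = +30 mm. Origin: centre of underside, x away from the controls. It carries the flask. It may stand on the left or on the right.
- hotplate_b: Small white heating stirrer, blue sloped control panel, two black knobs; fixed, 175 (x) x 125 (y) x 90 mm high; white ceramic heating surface 110 mm square, centred at x = +30 mm. Origin: centre of underside, x away from the controls. Empty. It stands on the other side from hotplate_a.
- flask: Conical glass flask with red screw cap, base 85 mm across, 140 mm high, standing loose on hotplate_a. Origin at the centre of its underside.
- bottle: Amber glass reagent bottle with blue cap, 66 mm across, 135 mm high, loose on the bench. Origin at the centre of its underside.
- beaker: Glass beaker, 70 mm across, 95 mm high, loose on the bench. Origin at the centre of its underside.
- washbottle: White plastic wash bottle with red cap and thin bent spout, 62 mm across, 168 mm high, loose on the bench. Origin at the centre of its underside.
Mind the look-alikes: they are no part of the job. What is shaped like the flask but pink, purple or yellow is not meant.

How it is judged:
By the outcome, as a careful person would: the job done as asked, in the order asked, and still so for the second after the job is handed in, with the robot touching nothing.
It also fails if it takes over 45 s, if anything falls off the work surface, if the arm or the gripper's body presses on something with over 40 N, if the wrist force passes 120 N, or if a joint passes its speed limit or range.

## Working session

There is one attempt and no reset: what is moved stays moved. The work goes in short steps, Python scripts to look and compute and a tool call to move; the robot and the scene stay as the last step left them, time stands still between calls to the robot, and variables do not carry over. Pictures are saved under pics/ and viewed, about 8 in all and at most 12, crops included, and the job is handed in when it is done.

Besides the shell and the picture viewer there is one more tool, called after ">>>" as name(argument=value, ...), one argument or row to a line, values as JSON. send_rows: Moves the arm, as the interface text tells. Its arguments: {"type":"object","properties":{"motion":{"type":"array","items":{"type":"array","items":{"type":"number"}}},"gripper":{"type":"number"},"force":{"type":"number"}},"required":["motion"]}

```bash
ls; mkdir -p pics
python3 - <<'E'
from plant import *
import cv2
s=bot.observe();print(s['time_s'],s['eef_pos'],s['tcp_rot'],s['grip_width'],s['ft_force'])
for n in ["scene","top"]:
    im=camera(n);cv2.imwrite(f"pics/{n}0.png",im[:,:,::-1])
    print(n,get_calibration(n))
    for t in ["flask","hotplate_a","stand_a","leaf_a_tab"]:
        print(t,[(round(d['confidence'],2),[round(d['point'][0]*640),round(d['point'][1]*400)]) for d in mark_of(n,t)])
print(bot.observe()['time_s'])
E
```

```text
pics
0.0 [0.17641585 0.59879584 0.21744723] [-0.99647493  1.33337861  0.99484929] 0.9992621147351916 [0.33177048 0.10022934 0.09841335]
scene {'fovy': 48.87937991410474, 'cx': 322.93479529398064, 'cy': 196.97208612376176, 'origin': array([1.40556086, 0.47121491, 0.69966328]), 'rotation': array([-1.18660688, -2.15259021,  1.09377715])}
flask [(0.88, [255, 174]), (0.73, [243, 244]), (0.71, [303, 260]), (0.55, [186, 198])]
hotplate_a [(0.92, [375, 256]), (0.83, [257, 195])]
stand_a [(0.77, [401, 211]), (0.73, [292, 169]), (0.57, [323, 223])]
leaf_a_tab [(0.71, [326, 148]), (0.68, [291, 167]), (0.68, [255, 197]), (0.23, [252, 174])]
top {'fovy': 50.50149160396592, 'cx': 323.1398590540539, 'cy': 195.0220728597261, 'origin': array([ 0.52172849, -0.01482556,  1.02815715]), 'rotation': array([-2.1206865 ,  2.16021507, -0.11726107])}
flask [(0.94, [305, 136]), (0.92, [362, 116]), (0.8, [458, 139]), (0.62, [407, 165])]
hotplate_a [(0.97, [403, 189]), (0.62, [251, 176])]
stand_a [(0.8, [406, 257]), (0.79, [256, 252])]
leaf_a_tab [(0.9, [374, 266])]
0.5
```

View pics/scene0.png

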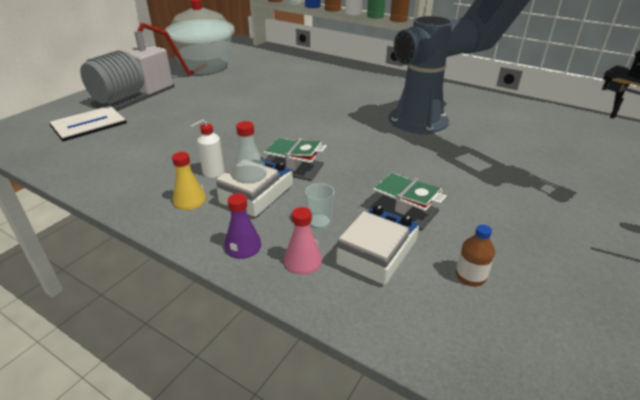

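View pics/top0.png

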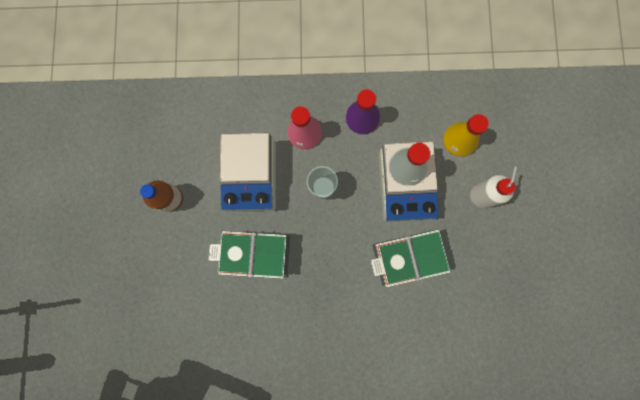

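The scene picture shows the clear flask on the hotplate at (250,165), the robot's right side. In the top picture the flask is at (412,160), its flag is centred near (412,259), and the tab points left at (378,267). Next I fit the stand's pose.

```bash
cat > h.py <<'E'
from plant import *
import numpy as np, cv2
from scipy.spatial.transform import Rotation as R
def K(c): f=200/np.tan(np.radians(c['fovy'])/2); return np.array([[f,0,c['cx']],[0,f,c['cy']],[0,0,1]])
def proj(n,P,c=None):
    c=c or get_calibration(n); M=R.from_rotvec(c['rotation']).as_matrix()
    q=(np.atleast_2d(P)-c['origin'])@M; q=q@K(c).T; return q[:,:2]/q[:,2:]
def unproj(n,uv,z,c=None):
    c=c or get_calibration(n); M=R.from_rotvec(c['rotation']).as_matrix()
    uv=np.atleast_2d(uv); d=np.c_[uv,np.ones(len(uv))]@np.linalg.inv(K(c)).T@M.T
    return c['origin']+d*((z-c['origin'][2])/d[:,2])[:,None]
def stand(p,a,pts): # p=(x,y) a=yaw of stand x
    return np.asarray(pts)@R.from_euler('z',a).as_matrix().T+[p[0],p[1],0]
E
python3 - <<'E'
from h import *
im=cv2.imread('pics/top0.png')
cr=im[220:300,355:465]; hsv=cv2.cvtColor(im,cv2.COLOR_BGR2HSV)
m=cv2.inRange(hsv,(50,90,30),(90,255,255)); m[:,:340]=0; m[:225]=0;m[300:]=0
n,l,s,c=cv2.connectedComponentsWithStats(m)
for i in range(1,n):
    if s[i,4]>60:
        r=cv2.minAreaRect(np.argwhere(l==i)[:,::-1].astype(np.float32)); b=cv2.boxPoints(r)
        print(s[i],r); print(unproj('top',b,.069).round(4))
cv2.imwrite('pics/c1.png',cv2.resize(cr,None,fx=7,fy=7,interpolation=cv2.INTER_CUBIC))
s=cv2.imread('pics/scene0.png')[125:190,245:340]
cv2.imwrite('pics/c2.png',cv2.resize(s,None,fx=8,fy=8,interpolation=cv2.INTER_CUBIC))
E
```

```text
[ 411  233   37   43 1105] ((429.11767578125, 253.97061157226562), (39.290767669677734, 28.376665115356445), 75.96376037597656)
[[ 0.5494 -0.1866  0.069 ]
 [ 0.5637 -0.2486  0.069 ]
 [ 0.4792 -0.2651  0.069 ]
 [ 0.4651 -0.2038  0.069 ]]
[381 241  34  42 791] ((397.2941589355469, 261.676513671875), (36.865413665771484, 26.92145347595215), 75.96376037597656)
[[ 0.5312 -0.1171  0.069 ]
 [ 0.5447 -0.1759  0.069 ]
 [ 0.4657 -0.1922  0.069 ]
 [ 0.4524 -0.1341  0.069 ]]
```

View pics/c1.png

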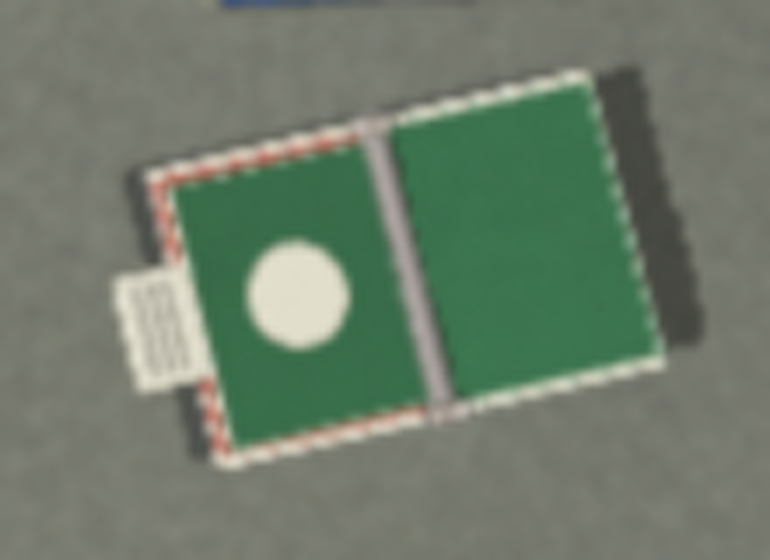

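View pics/c2.png

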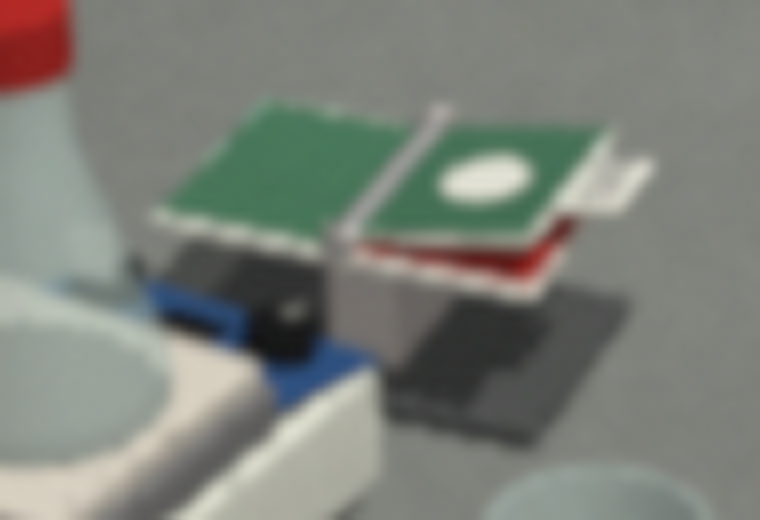

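The crops show the leaf a little raised (red visible beneath it). In c1 the panel corners are at (148,175), (588,75), (662,362) and (225,465), and the tab's outer edge runs from (113,280) to (138,392). I'll fit the pose from these.

Run:
```python
from h import *
from scipy.optimize import least_squares
o=np.array([355,220]);f=lambda a:(np.array(a)+.5)/7-.5+o
pc=f([(148,175),(588,75),(662,362),(225,465)])
P=[(-.073,.048,.067),(.073,.048,.067),(.073,-.048,.067),(-.073,-.048,.067)]
c=get_calibration('top')
r=least_squares(lambda v:(proj('top',stand(v[:2],v[2],P),c)-pc).ravel(),[.5,-.2,-1.4])
print(r.x,np.degrees(r.x[2]),r.fun.round(2))
cs=get_calibration('scene'); g=lambda a:(np.array(a)+.5)/8-.5+[245,125]
print('scene panel pred',(8*(proj('scene',stand(r.x[:2],r.x[2],P),cs)-[245,125])).round(0))
# leaf angle: tab outer corners
tc=f([(113,280),(138,392)]); sc=g([(652,160),(628,212)])
def T(t):
    return stand(r.x[:2],r.x[2],[(-.095*np.cos(t),y,.07+.095*np.sin(t)) for y in(.018,-.018)])
for t in(0,.1,.15,.2): print(t,((proj('top',T(t),c)-tc)).round(2).tolist(),(8*(proj('scene',T(t),cs)-[245,125])).round(0).tolist(), T(t).mean(0).round(4))
s=bot.observe();print(s['time_s'],R.from_rotvec(s['tcp_rot']).as_matrix().round(3))
```

```text
[ 0.50604855 -0.1892625  -1.36055124] -77.95384364208095 [-0.25 -0.37  0.13 -0.83  0.9   0.44 -0.78  0.71]
scene panel pred [[519. 290.]
 [138. 215.]
 [252.  95.]
 [615. 163.]]
0 [[-1.48, 0.05], [-1.16, 0.05]] [[609.0, 253.0], [644.0, 205.0]] [ 0.4862 -0.0964  0.07  ]
0.1 [[-0.92, 0.07], [-0.56, 0.24]] [[608.0, 229.0], [643.0, 181.0]] [ 0.4863 -0.0968  0.0795]
0.15 [[-0.48, 0.05], [-0.09, 0.3]] [[607.0, 217.0], [642.0, 169.0]] [ 0.4864 -0.0974  0.0842]
0.2 [[0.07, 0.0], [0.48, 0.33]] [[604.0, 205.0], [640.0, 157.0]] [ 0.4866 -0.0982  0.0889]
0.5 [[-0.    -0.959  0.283]
 [-0.     0.283  0.959]
 [-1.     0.    -0.   ]]
```

>>> send_rows(
  motion=[
    [0.015,-0.03,0.006,0,0,-5],
    [0.03,-0.06,0.012,0,0,-10],
    [0.045,-0.09,0.018,0,0,-15],
    [0.06,-0.12,0.024,0,0,-20],
    [0.075,-0.15,0.03,0,0,-25],
    [0.09,-0.18,0.036,0,0,-30],
    [0.105,-0.21,0.042,0,0,-35],
    [0.12,-0.24,0.048,0,0,-40],
    [0.135,-0.27,0.054,0,0,-45],
    [0.15,-0.3,0.06,0,0,-50],
    [0.165,-0.33,0.066,0,0,-55],
    [0.18,-0.36,0.072,0,0,-61.5],
  ],
  gripper=0,
)

```text
time_s: 1.5
eef_pos: [0.3572, 0.238, 0.291]
tcp_rot: [-0.162, 1.564, 0.162]
ft_force: [0.9, 0.0, 0.6]
grip_width: 0.171
```

>>> send_rows(
  motion=[
    [0.01,-0.02,0,-5.9,-1.2,0],
    [0.02,-0.04,-0.005,-11.7,-2.5,0],
    [0.03,-0.06,-0.01,-17.6,-3.8,0],
    [0.04,-0.08,-0.02,-23.5,-5,0],
    [0.05,-0.1,-0.03,-29.3,-6.3,0],
    [0.06,-0.12,-0.04,-35.2,-7.5,0],
    [0.07,-0.14,-0.05,-41.1,-8.8,0],
    [0.08,-0.16,-0.06,-46.9,-10,0],
    [0.09,-0.18,-0.07,-52.8,-11.3,0],
    [0.1,-0.2,-0.08,-58.7,-12.5,0],
    [0.103,-0.218,-0.09,-64.5,-13.8,0],
    [0.103,-0.218,-0.09,-68.5,-14.6,0],
  ],
)

```text
time_s: 2.5
eef_pos: [0.4598, 0.0182, 0.1989]
tcp_rot: [-1.069, 1.227, -0.794]
ft_force: [0.1, -0.5, -0.1]
grip_width: 0.0
```

```bash
cat > st.py <<'E'
from h import *
s=bot.observe();M=R.from_rotvec(s['tcp_rot']).as_matrix()
a=-1.36055;ux=np.array([np.cos(a),np.sin(a),0]);uy=np.array([-np.sin(a),np.cos(a),0]);z=np.array([0,0,1.])
d=s['eef_pos']-[.506,-.1893,0]
print(s['time_s'],s['eef_pos'].round(4),'stand frame',(d@np.c_[ux,uy,z]).round(4),'fingers',(M[:,0]@np.c_[ux,uy,z]).round(3),'jaw',(M[:,2]@np.c_[ux,uy,z]).round(3))
print('tilt',np.degrees(np.arctan2(M[:,0]@ux,-M[2,0])).round(1),s['joint_positions'].round(2),s['grip_width'],s['ft_force'].round(2))
E
python3 st.py
```

```text
2.5 [0.4598 0.0182 0.1989] stand frame [-0.2126 -0.0019  0.1989] fingers [ 0.941 -0.002 -0.338] jaw [0.003 1.    0.   ]
tilt 70.3 [ 0.43  0.76  1.89 -1.22  1.37  1.08] 0.00045916165734751635 [ 0.13 -0.48 -0.13]
```

>>> send_rows(
  motion=[
    [0.002,-0.008,-0.016,0,0,0],
    [0.004,-0.017,-0.033,0,0,0],
    [0.007,-0.026,-0.05,0,0,0],
    [0.009,-0.035,-0.067,0,0,0],
    [0.011,-0.044,-0.084,0,0,0],
    [0.013,-0.053,-0.101,0,0,0],
    [0.015,-0.062,-0.118,0,0,0],
    [0.017,-0.07,-0.134,0,0,0],
    [0.017,-0.07,-0.134,0,0,0],
  ],
)

```text
time_s: 3.25
eef_pos: [0.4768, -0.0508, 0.0625]
tcp_rot: [-1.067, 1.233, -0.795]
ft_force: [0.3, 0.0, -0.2]
grip_width: 0.003
```

```bash
python3 st.py
python3 - <<'E'
from h import *
s=bot.observe();M=R.from_rotvec(s['tcp_rot']).as_matrix()
a=camera('scene')[100:220,220:400,::-1];b=camera('top')[200:320,300:480,::-1]
v=np.vstack([cv2.resize(a,None,fx=3.3,fy=2.5*1,interpolation=cv2.INTER_CUBIC),cv2.resize(b,None,fx=3.3,fy=2.5,interpolation=cv2.INTER_CUBIC)])
cv2.imwrite('pics/p1.png',v)
tip=s['eef_pos']+.022*M[:,0]
for n,o in(('scene',(220,100)),('top',(300,200))):
    print(n,((proj(n,tip)-o)*[3.3,2.5]).round(0))
E
```

```text
3.25 [ 0.4768 -0.0508  0.0625] stand frame [-0.1416  0.0003  0.0625] fingers [ 0.941 -0.008 -0.34 ] jaw [ 0.008  1.    -0.003]
tilt 70.1 [ 0.28  1.04  1.92 -1.43  1.24  1.37] 0.0025839551081654174 [ 0.26  0.03 -0.16]
scene [[369. 150.]]
top [[196. 175.]]
```

View pics/p1.png

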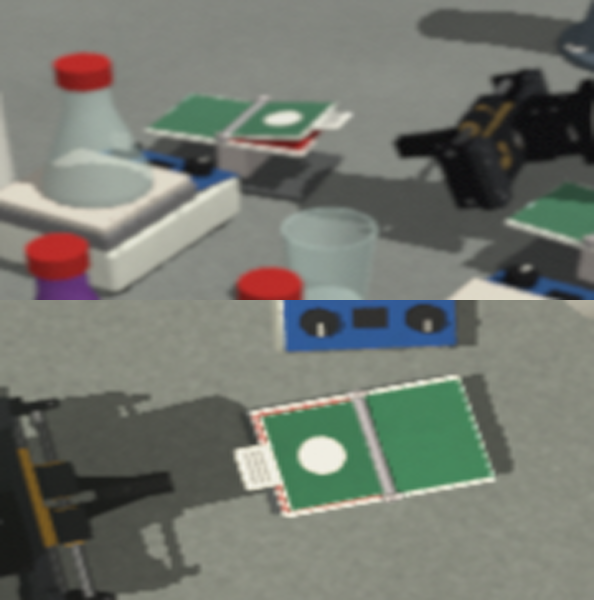

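Both views show the fingertip about 16 mm shorter than the calculation: in the top half of p1 the tip is at (398,145) against the predicted (369,150). The tab is clear ahead of it. Joint 4 is at its limit, so I'll ease the tilt and advance partway.

>>> send_rows(
  motion=[
    [0,0,0.001,5,1,0],
    [0,0,0.001,9.8,2.1,0],
    [0.001,-0.006,0.001,9.8,2.1,0],
    [0.003,-0.013,0.001,9.8,2.1,0],
    [0.005,-0.021,0.001,9.8,2.1,0],
    [0.006,-0.028,0.001,9.8,2.1,0],
    [0.0075,-0.035,0.001,9.8,2.1,0],
    [0.0075,-0.035,0.001,9.8,2.1,0],
    [0.0075,-0.035,0.001,9.8,2.1,0],
  ],
)

```text
time_s: 4.1
eef_pos: [0.4879, -0.0759, 0.0695]
tcp_rot: [-0.942, 1.319, -0.667]
ft_force: [-0.3, -0.2, 0.2]
grip_width: 0.008
```

```bash
python3 st.py
cat > pic.py <<'E'
import sys
from h import *
s=bot.observe();M=R.from_rotvec(s['tcp_rot']).as_matrix()
a=camera('scene')[110:200,230:370,::-1];b=camera('top')[210:300,330:470,::-1]
v=np.vstack([cv2.resize(x,None,fx=4,fy=3.3,interpolation=cv2.INTER_CUBIC) for x in(a,b)])
cv2.imwrite(f'pics/{sys.argv[1]}.png',v)
tip=s['eef_pos']+.022*M[:,0]
for n,o in(('scene',(230,110)),('top',(330,210))):
    print(n,((proj(n,[tip,s['eef_pos']])-o)*[4,3.3]).round(0).tolist())
E
python3 pic.py p2
```

```text
4.1 [ 0.4879 -0.0759  0.0695] stand frame [-0.1147  0.0059  0.0695] fingers [ 0.867 -0.021 -0.499] jaw [ 0.019  1.    -0.01 ]
tilt 60.1 [ 0.17  0.92  1.95 -1.43  1.07  1.24] 0.007830636881597483 [-0.28 -0.19  0.17]
scene [[371.0, 158.0], [397.0, 152.0]]
top [[160.0, 182.0], [128.0, 188.0]]
```

View pics/p2.png

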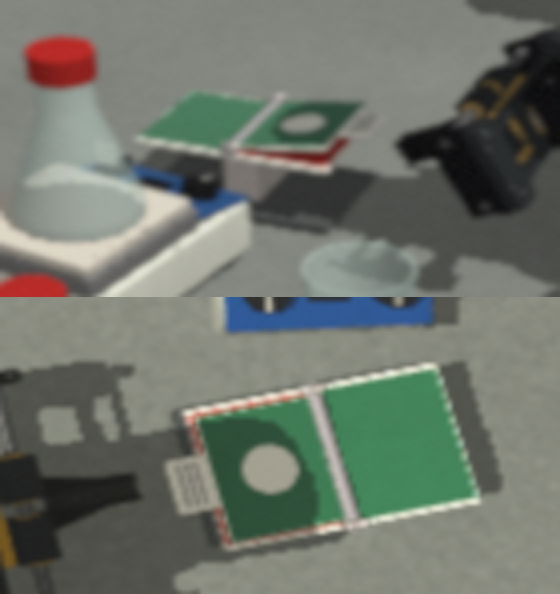

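>>> send_rows(
  motion=[
    [-0.004,0,-0.004,0,0,6],
    [-0.008,0,-0.008,0,0,12],
    [-0.01,0,-0.012,0,0,18],
    [-0.009,-0.006,-0.012,0,0,18],
    [-0.008,-0.011,-0.012,0,0,18],
    [-0.007,-0.016,-0.012,0,0,18],
    [-0.007,-0.016,-0.012,0,0,18],
    [-0.007,-0.016,-0.012,0,0,18],
  ],
)

```text
time_s: 4.87
eef_pos: [0.4958, 0.0243, 0.1102]
tcp_rot: [-1.102, 1.201, -0.443]
ft_force: [-0.0, 0.2, -0.1]
grip_width: 0.002
```

```bash
python3 st.py;python3 pic.py p3
```

```text
4.8667 [0.4958 0.0243 0.1102] stand frame [-0.211   0.0346  0.1102] fingers [ 0.837  0.187 -0.515] jaw [-0.242  0.969 -0.041]
tilt 58.4 [ 0.36  0.82  1.98 -1.43  1.04  1.12] 0.00197545918989814 [-0.04  0.18 -0.14]
scene [[492.0, 157.0], [521.0, 147.0]]
top [[-23.0, 167.0], [-55.0, 180.0]]
```

View pics/p3.png

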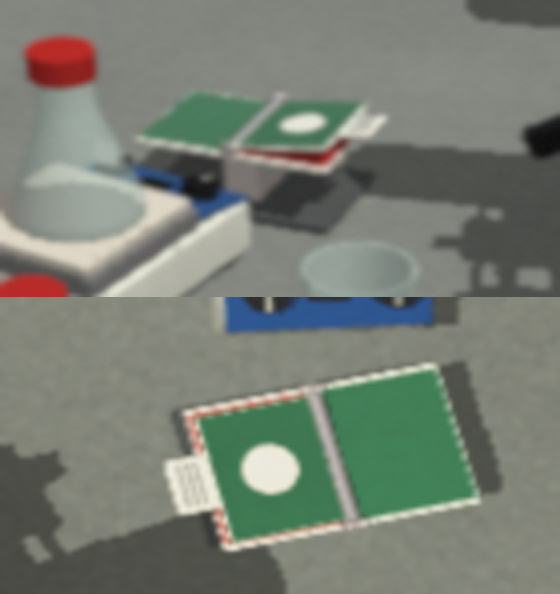

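The joint-4 stop pulled the arm away; nothing was touched (in p3 the tip is off right at (530,140)). The yaw has to go the other way, so I'll compute clean target poses with a helper.

```bash
cat > go.py <<'E'
import sys
from h import *
# args: xs ys z tilt yaw  (several groups): pose of TCP in stand frame -> shift/turn from now
a=-1.36055;S=R.from_euler('z',a)
s=bot.observe();R0=R.from_rotvec(s['tcp_rot'])
v=np.array(sys.argv[1:],float).reshape(-1,5)
for x,y,z,t,w in v:
    t,w=np.radians([t,w]);d=np.array([np.sin(t)*np.cos(w),np.sin(t)*np.sin(w),-np.cos(t)])
    j=np.array([-np.sin(w),np.cos(w),0]);M=S.as_matrix()@np.c_[d,np.cross(j,d),j]
    p=S.apply([x,y,z])+[.506,-.1893,0]
    print((x,y,z),(p-s['eef_pos']).round(4),np.degrees((R.from_matrix(M)*R0.inv()).as_rotvec()).round(1))
E
python3 go.py -.15 0 .09 50 -12 -.11 0 .06 50 -12
python3 - <<'E'
from h import *
print(unproj('top',[[322,190],[385,220],[440,220]],[0.0,.04,.04] if 0 else .03).round(3))
E
```

```text
(np.float64(-0.15), np.float64(0.0), np.float64(0.09)) [-0.021  -0.0663 -0.02  ] [  9.4  -0.3 -26.1]
(np.float64(-0.11), np.float64(0.0), np.float64(0.06)) [-0.0127 -0.1054 -0.05  ] [  9.4  -0.3 -26.1]
[[ 0.669  0.011  0.03 ]
 [ 0.594 -0.136  0.03 ]
 [ 0.592 -0.264  0.03 ]]
```

>>> send_rows(
  motion=[
    [-0.004,0,0,2,0,-6],
    [-0.01,0,0,4,0,-12],
    [-0.016,-0.01,0,6,0,-18],
    [-0.02,-0.03,-0.006,8,0,-24],
    [-0.021,-0.05,-0.014,9.4,-0.3,-26.1],
    [-0.021,-0.066,-0.02,9.4,-0.3,-26.1],
    [-0.021,-0.066,-0.02,9.4,-0.3,-26.1],
    [-0.021,-0.066,-0.02,9.4,-0.3,-26.1],
  ],
)

```text
time_s: 5.63
eef_pos: [0.4739, -0.0437, 0.0894]
tcp_rot: [-0.68, 1.464, -0.683]
ft_force: [-0.9, 0.3, 0.5]
grip_width: 0.006
```

```bash
python3 st.py;python3 go.py -.125 0 .06 50 -12 -.105 0 .055 50 -12 -.09 0 .055 50 -12
```

```text
5.6333 [ 0.4739 -0.0437  0.0894] stand frame [-0.1491 -0.001   0.0894] fingers [ 0.748 -0.163 -0.643] jaw [ 0.211  0.977 -0.001]
tilt 49.3 [ 0.17  0.79  1.86 -1.07  1.04  1.  ] 0.005971848958493448 [-0.89  0.31  0.49]
(np.float64(-0.125), np.float64(0.0), np.float64(0.06)) [ 0.006  -0.0234 -0.0294] [-0.  -0.1  0.2]
(np.float64(-0.105), np.float64(0.0), np.float64(0.055)) [ 0.0102 -0.0429 -0.0344] [-0.  -0.1  0.2]
(np.float64(-0.09), np.float64(0.0), np.float64(0.055)) [ 0.0133 -0.0576 -0.0344] [-0.  -0.1  0.2]
```

>>> send_rows(
  motion=[
    [0.002,-0.008,-0.012,-4,0,0],
    [0.005,-0.018,-0.026,-8,0,0],
    [0.007,-0.027,-0.034,-10,0,0],
    [0.009,-0.038,-0.034,-10,0,0],
    [0.009,-0.038,-0.034,-10,0,0],
    [0.009,-0.038,-0.034,-10,0,0],
  ],
)

```text
time_s: 6.13
eef_pos: [0.4828, -0.0818, 0.0559]
tcp_rot: [-0.813, 1.415, -0.818]
ft_force: [0.7, 0.6, 0.0]
grip_width: 0.007
```

```bash
python3 st.py;python3 pic.py p4
```

```text
6.1333 [ 0.4828 -0.0818  0.0559] stand frame [-0.11   -0.0003  0.0559] fingers [ 0.846 -0.184 -0.501] jaw [ 0.212  0.977 -0.001]
tilt 59.4 [ 0.15  0.95  1.84 -1.23  1.13  1.18] 0.0068101501704976464 [0.7  0.59 0.05]
scene [[370.0, 166.0], [393.0, 161.0]]
top [[169.0, 194.0], [137.0, 195.0]]
```

View pics/p4.png

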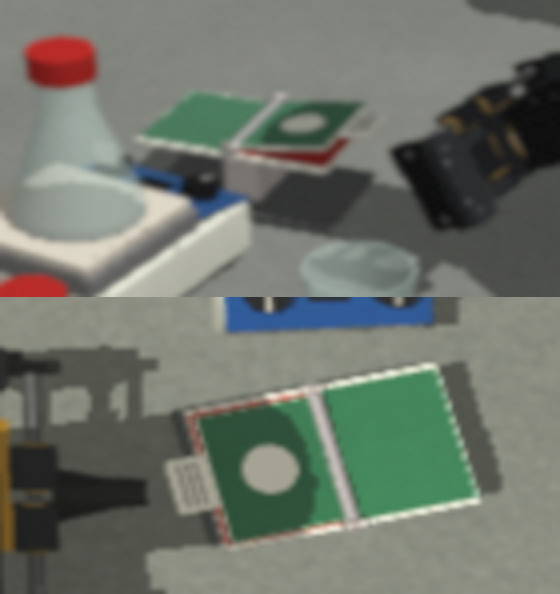

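The p4 views show the tip at scene (395,152) and top (147,195), about 12 mm short of the tab edge, lined up with it and well below it. Next I slide it under.

>>> send_rows(
  motion=[
    [0.001,-0.006,0,0,0,0],
    [0.002,-0.012,0,0,0,0],
    [0.004,-0.018,0,0,0,0],
    [0.005,-0.023,0,0,0,0],
    [0.005,-0.023,0,0,0,0],
    [0.005,-0.023,0.004,0,0,0],
    [0.005,-0.023,0.008,0,0,0],
    [0.005,-0.023,0.008,0,0,0],
  ],
)

```text
time_s: 6.9
eef_pos: [0.4883, -0.1044, 0.0653]
tcp_rot: [-0.812, 1.413, -0.818]
ft_force: [-0.1, 0.5, 0.3]
grip_width: 0.004
```

```bash
python3 st.py;python3 pic.py p5
```

```text
6.9 [ 0.4883 -0.1044  0.0653] stand frame [-0.0867  0.0004  0.0653] fingers [ 0.846 -0.182 -0.5  ] jaw [0.212 0.977 0.001]
tilt 59.4 [ 0.11  0.93  1.85 -1.27  1.12  1.17] 0.0035901622637645888 [-0.09  0.46  0.33]
scene [[340.0, 152.0], [362.0, 147.0]]
top [[210.0, 186.0], [178.0, 187.0]]
```

View pics/p5.png

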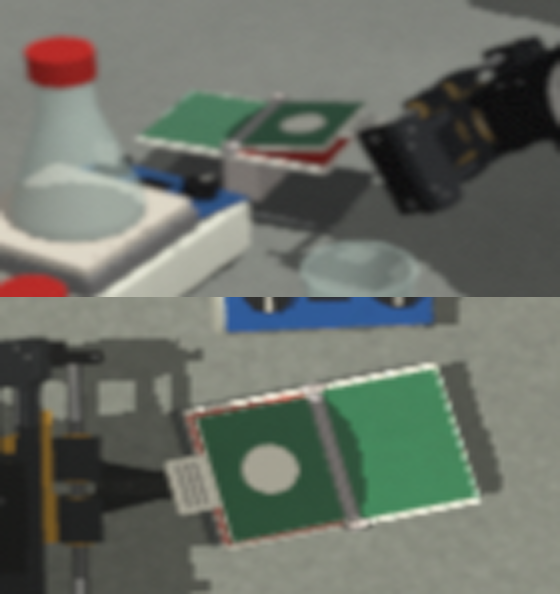

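Top half of p5: the finger now passes under the tab at (190,187), and there is no contact force. I'll back off slightly so it can't catch the panel, then lift a little.

>>> send_rows(
  motion=[
    [-0.0015,0.006,0,0,0,0],
    [-0.002,0.011,0.002,0,0,0],
    [-0.002,0.011,0.006,0,0,0],
    [-0.002,0.011,0.01,0,0,0],
    [-0.002,0.011,0.014,0,0,0],
    [-0.002,0.011,0.018,0,0,0],
    [-0.002,0.011,0.022,0,0,0],
    [-0.002,0.011,0.026,0,0,0],
    [-0.002,0.011,0.03,0,0,0],
    [-0.002,0.011,0.03,0,0,0],
  ],
)

```text
time_s: 7.83
eef_pos: [0.4864, -0.0934, 0.0957]
tcp_rot: [-0.812, 1.412, -0.818]
ft_force: [1.1, -0.9, -0.5]
grip_width: 0.003
```

```bash
python3 st.py;python3 pic.py p6
```

```text
7.8333 [ 0.4864 -0.0934  0.0957] stand frame [-0.0979  0.0009  0.0957] fingers [ 0.846 -0.182 -0.501] jaw [0.212 0.977 0.002]
tilt 59.4 [ 0.13  0.87  1.85 -1.23  1.15  1.11] 0.0031590933824997797 [ 1.13 -0.92 -0.49]
scene [[354.0, 124.0], [377.0, 119.0]]
top [[196.0, 190.0], [163.0, 191.0]]
```

View pics/p6.png

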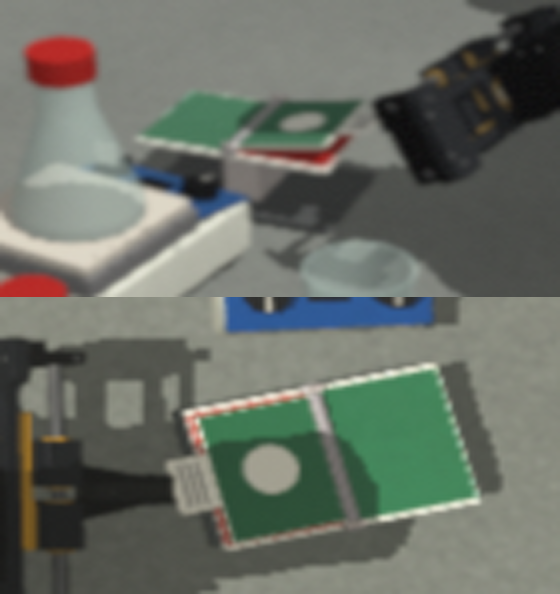

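The p6 view shows the finger under the tab (top, 170–215,187), with about 1 N of contact. I'll compute the arc waypoints: tip at r ≈ 78 mm on the underside, with the tilt easing from 60° to 0°.

```bash
cat > arc.py <<'E'
import sys
from h import *
S=R.from_euler('z',-1.36055)
s=bot.observe();R0=R.from_rotvec(s['tcp_rot']);out=[]
r,off,L=[float(x) for x in sys.argv[1].split(',')]
for q in map(float,sys.argv[2:]):
    t=np.radians(np.interp(q,[30,60,90,120,150,180],[60,50,40,30,15,0]));th=np.radians(q);w=np.radians(-12)
    d=np.array([np.sin(t)*np.cos(w),np.sin(t)*np.sin(w),-np.cos(t)]);j=np.array([-np.sin(w),np.cos(w),0])
    tip=np.array([-r*np.cos(th)-off*np.sin(th),0,.07+r*np.sin(th)-off*np.cos(th)])
    p=S.apply(tip-L*d)+[.506,-.1893,0]; M=S.as_matrix()@np.c_[d,np.cross(j,d),j]
    out.append([*(p-s['eef_pos']).round(3).tolist(),*np.degrees((R.from_matrix(M)*R0.inv()).as_rotvec()).round(0).tolist()])
print(out)
E
python3 arc.py .078,.004,.015 30 34 38 42 46 50 54 58 62 66 70 70
```

```text
[[0.005, -0.015, 0.018, -0.0, 0.0, 0.0], [0.006, -0.018, 0.023, 1.0, 0.0, 0.0], [0.006, -0.021, 0.028, 3.0, 0.0, 0.0], [0.007, -0.024, 0.033, 4.0, 0.0, 0.0], [0.008, -0.028, 0.037, 5.0, 0.0, 0.0], [0.009, -0.032, 0.041, 7.0, 0.0, 0.0], [0.009, -0.036, 0.045, 8.0, 0.0, 0.0], [0.01, -0.041, 0.049, 9.0, 0.0, 0.0], [0.011, -0.045, 0.052, 11.0, 0.0, 0.0], [0.012, -0.05, 0.055, 12.0, 0.0, 0.0], [0.013, -0.055, 0.057, 13.0, 0.0, 0.0], [0.013, -0.055, 0.057, 13.0, 0.0, 0.0]]
```

>>> send_rows(
  motion=[
    [0.003,-0.008,0.01,0,0,0],
    [0.005,-0.015,0.018,0,0,0],
    [0.006,-0.018,0.023,1,0,0],
    [0.006,-0.021,0.028,3,0,0],
    [0.007,-0.024,0.033,4,0,0],
    [0.008,-0.028,0.037,5,0,0],
    [0.009,-0.032,0.041,7,0,0],
    [0.009,-0.036,0.045,8,0,0],
    [0.01,-0.041,0.049,9,0,0],
    [0.011,-0.045,0.052,11,0,0],
    [0.012,-0.05,0.055,12,0,0],
    [0.013,-0.055,0.057,13,0,0],
  ],
)

```text
time_s: 8.93
eef_pos: [0.4994, -0.1493, 0.1534]
tcp_rot: [-0.635, 1.474, -0.643]
ft_force: [-0.4, 0.4, 0.7]
grip_width: 0.004
```

```bash
python3 st.py;python3 pic.py p7; python3 arc.py .078,.004,.015 74 78 82 86 90 95 100 105 110 115 120 125
```

```text
8.9333 [ 0.4994 -0.1493  0.1534] stand frame [-0.0405  0.0019  0.1534] fingers [ 0.714 -0.153 -0.684] jaw [0.213 0.977 0.003]
tilt 46.2 [-0.07  0.64  1.86 -1.1   0.96  0.75] 0.003803828402193498 [-0.41  0.43  0.68]
scene [[280.0, 58.0], [299.0, 46.0]]
top [[309.0, 171.0], [283.0, 172.0]]
[[0.001, -0.004, 0.001, 2.0, 0.0, 0.0], [0.002, -0.009, 0.003, 3.0, 0.0, 0.0], [0.003, -0.015, 0.004, 4.0, 0.0, 0.0], [0.004, -0.02, 0.005, 6.0, 0.0, 0.0], [0.006, -0.026, 0.006, 7.0, 0.0, 0.0], [0.007, -0.033, 0.006, 9.0, 0.0, 0.0], [0.008, -0.04, 0.006, 10.0, 0.0, 0.0], [0.01, -0.047, 0.005, 12.0, 0.0, 0.0], [0.011, -0.054, 0.004, 14.0, 0.0, 0.0], [0.013, -0.06, 0.001, 15.0, 0.0, 0.0], [0.014, -0.067, -0.001, 17.0, 0.0, 0.0], [0.015, -0.073, -0.004, 19.0, 0.0, 0.0]]
```

View pics/p7.png

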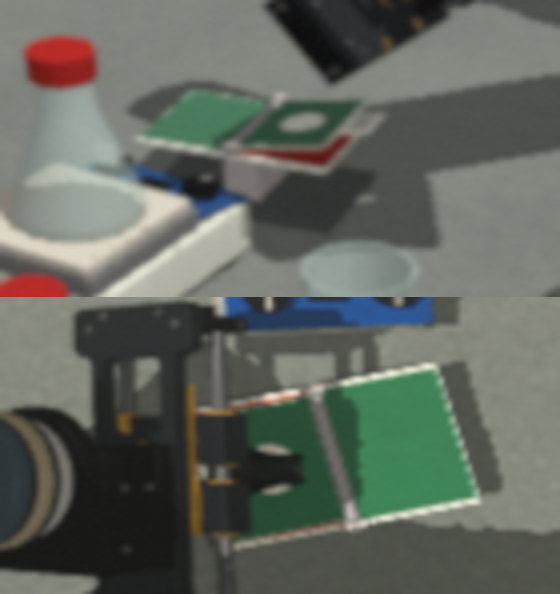

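The p7 view shows that I missed. The leaf is still at its start angle (scene, white disc at (303,122)) and the tool is above it. The overlap was too small after I backed off, because the tip reaches only about 8 mm past the TCP. Nothing was displaced, so I'll go back and lift from the deeper position.

```bash
python3 go.py -.10 0 .155 55 -12 -.15 0 .11 60 -12 -.135 0 .062 60 -12
```

```text
(np.float64(-0.1), np.float64(0.0), np.float64(0.155)) [-0.0145  0.0583  0.0013] [-8.1  0.3  0.3]
(np.float64(-0.15), np.float64(0.0), np.float64(0.11)) [-0.0249  0.1072 -0.0437] [-13.1   0.3   0.3]
(np.float64(-0.135), np.float64(0.0), np.float64(0.062)) [-0.0218  0.0926 -0.0917] [-13.1   0.3   0.3]
```

>>> send_rows(
  motion=[
    [-0.005,0.02,0.001,-3,0,0],
    [-0.01,0.04,0.001,-6,0,0],
    [-0.0145,0.06,0,-8,0,0],
    [-0.019,0.08,-0.01,-10,0,0],
    [-0.025,0.107,-0.03,-13,0,0],
    [-0.025,0.107,-0.05,-13,0,0],
    [-0.024,0.103,-0.07,-13,0,0],
    [-0.022,0.093,-0.092,-13,0,0],
    [-0.022,0.093,-0.092,-13,0,0],
    [-0.022,0.093,-0.092,-13,0,0],
  ],
)

```text
time_s: 9.87
eef_pos: [0.4769, -0.0572, 0.0613]
tcp_rot: [-0.811, 1.413, -0.82]
ft_force: [0.3, 0.1, 0.6]
grip_width: 0.01
```

```bash
python3 st.py;python3 go.py -.11 0 .062 60 -12 -.084 0 .062 60 -12 -.084 0 .085 60 -12
cat > asc.py <<'E'
import sys
from h import *
def show(n,x0,x1,y0,y1):
    im=cv2.cvtColor(camera(n)[y0:y1,x0:x1],cv2.COLOR_RGB2HSV).astype(int);H,Sa,V=[im[...,i] for i in range(3)]
    c=np.full(H.shape,'.');c[V<45]='#';c[(Sa<90)&(V>165)]='W'
    c[(H>50)&(H<95)&(Sa>90)]='g';c[((H<12)|(H>168))&(Sa>110)]='r'; c[(H>100)&(H<130)&(Sa>120)]='b'
    print(n);print('\n'.join(''.join(r) for r in c))
if len(sys.argv)>1:
    show('scene',258,340,125,172) if 's' in sys.argv[1] else 0
    show('top',350,455,228,292) if 't' in sys.argv[1] else 0
E
python3 asc.py st
```

```text
9.8667 [ 0.4769 -0.0572  0.0613] stand frame [-0.1352 -0.0009  0.0613] fingers [ 0.846 -0.184 -0.5  ] jaw [0.214 0.977 0.003]
tilt 59.4 [ 0.2   0.94  1.83 -1.18  1.16  1.17] 0.009939240884393383 [0.27 0.06 0.58]
(np.float64(-0.11), np.float64(0.0), np.float64(0.062)) [ 0.0062 -0.0245  0.0007] [0.  0.2 0.3]
(np.float64(-0.084), np.float64(0.0), np.float64(0.062)) [ 0.0116 -0.0499  0.0007] [0.  0.2 0.3]
(np.float64(-0.084), np.float64(0.0), np.float64(0.085)) [ 0.0116 -0.0499  0.0237] [0.  0.2 0.3]
scene
..................................................................................
..................................................................................
..................................................................................
..................................................................................
..................................................................................
..................................................................................
..................................................................................
...........
[... 9396 characters left out ...]
................................................................
.........................................................................................................
.........................................................................................................
.........................................................................................................
.........................................................................................................
.........................................................................................................
.........................................................................................................
```

>>> send_rows(
  motion=[
    [0.003,-0.012,0.0005,0,0,0],
    [0.006,-0.025,0.0005,0,0,0],
    [0.008,-0.035,0.0005,0,0,0],
    [0.01,-0.043,0.0005,0,0,0],
    [0.0115,-0.05,0.0005,0,0,0],
    [0.0115,-0.05,0.004,0,0,0],
    [0.0115,-0.05,0.009,0,0,0],
    [0.0115,-0.05,0.015,0,0,0],
    [0.0115,-0.05,0.021,0,0,0],
    [0.012,-0.051,0.027,0,0,0],
    [0.012,-0.052,0.033,0,0,0],
    [0.012,-0.052,0.033,0,0,0],
  ],
)

```text
time_s: 10.97
eef_pos: [0.4901, -0.1088, 0.0972]
tcp_rot: [-0.809, 1.408, -0.821]
ft_force: [-0.6, -0.1, 0.3]
grip_width: 0.006
```

```bash
python3 st.py; python3 asc.py s | sed -n 8,40p; python3 arc.py .078,.004,.008 32 36 40 44 48 52 56 60 64 68 72 76
```

```text
10.9667 [ 0.4901 -0.1088  0.0972] stand frame [-0.0821  0.0012  0.0972] fingers [ 0.847 -0.181 -0.5  ] jaw [0.213 0.977 0.008]
tilt 59.4 [ 0.1   0.86  1.86 -1.26  1.14  1.11] 0.006166640198426385 [-0.58 -0.07  0.31]
.................................................................................#
..................................................................................
..................................................................................
..................................................................................
.................................................................................#
.................................................................................#
.................................................................#####.........###
.....................................................gg......##########........###
.....................g..............................gg......###########.......####
...................gggggggg..........................g.......##.########.......###
..................ggggggggggggg.......................
[... 1623 characters left out ...]
.................................WWWW................###.#######.
......bbbbbb..........................................................##########..
.......bbbbbbbbbb..##..................................................#######....
[[0.002, -0.007, 0.015, 1.0, 0.0, 0.0], [0.002, -0.01, 0.02, 2.0, 0.0, 0.0], [0.003, -0.013, 0.025, 3.0, 0.0, 0.0], [0.004, -0.016, 0.029, 5.0, 0.0, 0.0], [0.004, -0.02, 0.033, 6.0, 0.0, 0.0], [0.005, -0.024, 0.037, 7.0, 0.0, 0.0], [0.006, -0.028, 0.041, 9.0, 0.0, 0.0], [0.007, -0.033, 0.044, 10.0, 0.0, 0.0], [0.008, -0.038, 0.047, 11.0, 0.0, 0.0], [0.009, -0.042, 0.05, 13.0, 0.0, 0.0], [0.01, -0.047, 0.052, 14.0, 0.0, 0.0], [0.011, -0.053, 0.054, 15.0, 0.0, 0.0]]
```

The leaf is coming up: much more red shows under it, and the panel outline hasn't moved. I continue along the arc.

>>> send_rows(
  motion=[
    [0.001,-0.004,0.008,0,0,0],
    [0.002,-0.007,0.015,1,0,0],
    [0.002,-0.01,0.02,2,0,0],
    [0.003,-0.013,0.025,3,0,0],
    [0.004,-0.016,0.029,5,0,0],
    [0.004,-0.02,0.033,6,0,0],
    [0.005,-0.024,0.037,7,0,0],
    [0.006,-0.028,0.041,9,0,0],
    [0.007,-0.033,0.044,10,0,0],
    [0.008,-0.038,0.047,11,0,0],
    [0.009,-0.042,0.05,13,0,0],
    [0.01,-0.047,0.052,14,0,0],
  ],
)

```text
time_s: 12.02
eef_pos: [0.4998, -0.1564, 0.1496]
tcp_rot: [-0.619, 1.475, -0.633]
ft_force: [-0.1, 0.7, -1.1]
grip_width: 0.003
```

```bash
python3 st.py; python3 asc.py s | sed -n 2,40p; python3 arc.py .078,.004,.008 76 80 84 88 92 96 100 104 108 112 116 120
```

```text
12.0167 [ 0.4998 -0.1564  0.1496] stand frame [-0.0335  0.0008  0.1496] fingers [ 0.703 -0.15  -0.696] jaw [0.215 0.977 0.007]
tilt 45.3 [-0.09  0.64  1.87 -1.1   0.93  0.75] 0.0031521183046681364 [-0.14  0.73 -1.08]
.............................................############.........................
............................................rr############........................
...........................................rrr.###########........................
..........................................rrr...###########.......................
.........................................rrrr...###########.......................
........................................rrrr.....#########........................
........................................rrr.......#######.........................
.......................................rr..........####...........................
......................................rr............##............................
.....................................rr...........................................
.....................................rr..............
[... 2124 characters left out ...]
...............................................................
......bbbbb.......................................................................
.......bbbbbbb.....##.............................................................
[[0.001, -0.004, -0.0, 1.0, 0.0, 1.0], [0.002, -0.009, 0.001, 3.0, 0.0, 1.0], [0.003, -0.014, 0.003, 4.0, 0.0, 1.0], [0.004, -0.02, 0.003, 5.0, 0.0, 1.0], [0.006, -0.025, 0.004, 7.0, 0.0, 1.0], [0.007, -0.031, 0.004, 8.0, 0.0, 1.0], [0.008, -0.036, 0.003, 9.0, 0.0, 1.0], [0.009, -0.042, 0.003, 11.0, 0.0, 1.0], [0.01, -0.047, 0.002, 12.0, 0.0, 1.0], [0.011, -0.052, 0.0, 13.0, 0.0, 1.0], [0.012, -0.057, -0.002, 15.0, 0.0, 1.0], [0.013, -0.062, -0.004, 16.0, 0.0, 1.0]]
```

>>> send_rows(
  motion=[
    [0.001,-0.004,0,1,0,0],
    [0.002,-0.009,0.001,3,0,0],
    [0.003,-0.014,0.003,4,0,0],
    [0.004,-0.02,0.003,5,0,0],
    [0.006,-0.025,0.004,7,0,0],
    [0.007,-0.031,0.004,8,0,0],
    [0.008,-0.036,0.003,9,0,0],
    [0.009,-0.042,0.003,11,0,0],
    [0.01,-0.047,0.002,12,0,0],
    [0.011,-0.052,0,13,0,0],
    [0.012,-0.057,-0.002,15,0,0],
    [0.013,-0.062,-0.004,16,0,0],
  ],
)

```text
time_s: 13.07
eef_pos: [0.5129, -0.2203, 0.147]
tcp_rot: [-0.401, 1.529, -0.419]
ft_force: [-0.5, 0.2, -0.0]
grip_width: 0.002
```

```bash
python3 st.py; sed -i "s/258,340,125,172/225,325,115,172/" asc.py; python3 asc.py s | sed -n 2,52p; python3 arc.py .078,.004,.008 124 128 132 136 140 144 148 152 156 160 164 168
```

```text
13.0667 [ 0.5129 -0.2203  0.147 ] stand frame [0.0318 0.0003 0.147 ] fingers [ 0.489 -0.105 -0.866] jaw [0.219 0.976 0.006]
tilt 29.4 [-0.34  0.56  1.8  -0.76  0.75  0.23] 0.001970940533073108 [-0.49  0.22 -0.  ]
..................................................##############....................................
...................................................#############....................................
....................................................############....................................
.....................................................##########.....................................
......................................................#########.....................................
.......................................................#######......................................
.................rrrrrrr................................#####.rr....................................
..............rrrrrrrrrrrrr..............................##...rrr...................................
.............rrrrrrrrrrrrrrr..................................rrr..............
[... 4051 characters left out ...]
..........
.............WWWWWWWWWWWWWWWWWWWWWWW.......bbbbbbbb.###.............................................
.............WWWWWWWWWWWWWWWWWWWWWWWWW.....#..bbbbb.####.###........................................
[[0.001, -0.003, -0.003, 2.0, 0.0, 1.0], [0.002, -0.008, -0.006, 4.0, 0.0, 1.0], [0.003, -0.013, -0.009, 6.0, 0.0, 1.0], [0.004, -0.017, -0.013, 8.0, 0.0, 1.0], [0.005, -0.021, -0.016, 10.0, 0.0, 1.0], [0.006, -0.025, -0.02, 12.0, 0.0, 1.0], [0.006, -0.028, -0.025, 14.0, 0.0, 1.0], [0.007, -0.031, -0.029, 16.0, 0.0, 1.0], [0.007, -0.034, -0.034, 18.0, 0.0, 1.0], [0.008, -0.037, -0.039, 20.0, 0.0, 1.0], [0.008, -0.039, -0.044, 22.0, 0.0, 1.0], [0.009, -0.041, -0.049, 24.0, 0.0, 1.0]]
```

>>> send_rows(
  motion=[
    [0.001,-0.003,-0.003,2,0,0],
    [0.002,-0.008,-0.006,4,0,0],
    [0.003,-0.013,-0.009,6,0,0],
    [0.004,-0.017,-0.013,8,0,0],
    [0.005,-0.021,-0.016,10,0,0],
    [0.006,-0.025,-0.02,12,0,0],
    [0.006,-0.028,-0.025,14,0,0],
    [0.007,-0.031,-0.029,16,0,0],
    [0.007,-0.034,-0.034,18,0,0],
    [0.008,-0.037,-0.039,20,0,0],
    [0.008,-0.039,-0.044,22,0,0],
    [0.009,-0.041,-0.049,24,0,0],
  ],
)

```text
time_s: 14.12
eef_pos: [0.5214, -0.2622, 0.0978]
tcp_rot: [-0.071, 1.571, -0.091]
ft_force: [-0.2, -0.9, 0.1]
grip_width: 0.005
```

```bash
python3 st.py; python3 asc.py s | sed -n 20,48p; python3 arc.py .070,.004,.008 170 172 174 176 178 180
```

```text
14.1167 [ 0.5214 -0.2622  0.0978] stand frame [ 0.0745 -0.0002  0.0978] fingers [ 0.1   -0.024 -0.995] jaw [ 0.222  0.975 -0.001]
tilt 5.7 [-0.61  0.62  1.68 -0.12  0.79 -0.52] 0.00527397462525321 [-0.24 -0.93  0.12]
............rrrrrrrrrrrrrrrrr..............###....rrrrrrrrrrr.......................................
.............rrrrrrrrrrrrrrr.....................rrrrrrrrrrrrrrr....................................
..............rrrrrrrrrrrr....................WW.rrrrrrrrrr..rrrrr..................................
...................rr.......................WWWWrrrrrrrrr.WWWW.rrrr.................................
...........................................WWWWrrrrrrrrrrWWWWWW.rrrrr...............................
...........................................WWWrrrrrrrrrrWWWWWWWWrrrrrrr.............................
............................................WrrrrrrrrrrWWWWWWWWrrrrrrrrr............................
............................................rrrrrrrrrrWWWWWWWW.rrrrrrrrr............................
...........................................rrrrrrrrrrWWWWWWWW.rrrrrrrrrrWW.
[... 1591 characters left out ...]
..............WWWWWWW.rrrrrrrrrrrrrrrrWWW.........
.............................WWWWW.................................WWWWWWWWWW.rrrrrrrrr.W...........
...................W.....................................................WWWWWWWWW.rrr.WW...........
.................WWWWWWW......................................................WWWWWWWWWW............
................WWWWWWWWWWW............bbb.........................................WWWW.............
[[-0.001, 0.008, -0.003, 1.0, -0.0, 1.0], [-0.001, 0.008, -0.005, 2.0, -0.0, 1.0], [-0.001, 0.007, -0.008, 3.0, -0.0, 1.0], [-0.001, 0.007, -0.01, 4.0, -0.0, 1.0], [-0.001, 0.006, -0.013, 5.0, -0.0, 1.0], [-0.001, 0.006, -0.015, 6.0, -0.0, 1.0]]
```

>>> send_rows(
  motion=[
    [0,0.002,-0.003,1,0,0],
    [0,0.003,-0.006,2,0,0],
    [0,0.003,-0.009,3,0,0],
    [0,0.003,-0.012,4,0,0],
    [0,0.003,-0.014,5,0,0],
    [0,0.003,-0.015,5,0,0],
    [0,0.003,-0.015,5,0,0],
  ],
)

```text
time_s: 14.75
eef_pos: [0.5215, -0.2608, 0.0818]
tcp_rot: [-0.0, 1.573, -0.023]
ft_force: [-0.6, 0.6, -0.5]
grip_width: 0.002
```

```bash
python3 st.py; python3 asc.py s | sed -n 20,48p
```

```text
14.75 [ 0.5215 -0.2608  0.0818] stand frame [0.0732 0.0002 0.0818] fingers [ 0.014 -0.006 -1.   ] jaw [ 0.223  0.975 -0.002]
tilt 0.8 [-0.65  0.66  1.65 -0.02  0.82 -0.62] 0.0021964000126457437 [-0.61  0.56 -0.51]
............rrrrrrrrrrrrrrrrr...........#########...................................................
.............rrrrrrrrrrrrrrr............#########...rrrrr...........................................
..............rrrrrrrrrrrr..............#########.rrrrrrrrrr........................................
...................rr....................#######.rrrrrrrrrrrrrr.....................................
.........................................#######rrrrrrrrrrrrrrrrrr..................................
............................................###rrrrrrrrrr.WWWWrrrrrrr...............................
..............................................rrrrrrrrrr.WWWWWWrrrrrrrrr............................
..........................................WW..rrrrrrrrr.WWWWWWWrrrrrrrrr............................
..........................................WWW.rrrrrrrr.WWWWWWW.rrrrrrrrr......
[... 1342 characters left out ...]
.......................WWWWW...................WWW..........rrrrrrrrrrrrrrrrrrrrrrr.WW........
.............................WWWWW..............................WW.rrrrrrrrrrrrrrrrrrrrrrWW.........
.............................WWWWW..............................WWWWWWW.rrrrrrrrrrrrrrrrWWW.........
.............................WWWWW.................................WWWWWWWWWW.rrrrrrrrr.W...........
.........................................................................WWWWWWWWW.rrr.WW...........
.................WWWWWWW......................................................WWWWWWWWWW............
................WWWWWWWWWWW............bbb.........................................WWWW.............
```

>>> send_rows(
  motion=[
    [0,0,-0.002,0,0,0],
    [0,0,-0.004,0,0,0],
    [0,0,-0.006,0,0,0],
    [0,0,-0.007,0,0,0],
    [0,0,-0.007,0,0,0],
  ],
)

```text
time_s: 15.22
eef_pos: [0.5214, -0.2605, 0.0746]
tcp_rot: [-0.0, 1.574, -0.023]
ft_force: [0.7, 0.6, -0.3]
grip_width: 0.006
```

```bash
python3 st.py; python3 asc.py s | sed -n 30,48p
```

```text
15.2167 [ 0.5214 -0.2605  0.0746] stand frame [0.0728 0.0002 0.0746] fingers [ 0.014 -0.006 -1.   ] jaw [ 0.223  0.975 -0.003]
tilt 0.8 [-0.65  0.67  1.66 -0.02  0.81 -0.62] 0.005971647124598742 [ 0.65  0.62 -0.34]
..........................................WWWrrrrrrrr.WWWWWWWrrrrrrrrr.WW..rrrrrrrrrrr..............
...........................................Wrrrrrrrr.WWWWWWWrrrrrrrrr..W...rrrrrrrrrrrrrrrrr........
...........................................rrrrrrrrrWWWWWWWrrrrrrrrr..WW..rrrrrrrrrrrrrrrrrrrrrr....
..........................................rrrrrrrrrWWWWWWW.rrrrrrrr..WW..rrrrrrrrrrrrrrrrrrrrrrrW...
..........................................rrrrrrrrrWWWWWW.rrrrrrrr...W..rrrrrrrrrrrrrrrrrrrrrrr.W...
..........................................W.rrrrrrr.WWWW.rrrrrrrrr.WW..rrrrrrrrrrrrrrrrrrrrrrrrWW...
..............................................W.rrrrrr.rrrrrrrrrr..W..rrrrrrrrrrrrrrrrrrrrrrrrWW....
..................................................W.rrrrrrrrrrrr..W..rrrrrrrrrrrrrrrrrrrrrrrr.W.....
.....................................................W.rrrrrrrr..W...rrrrrrrr
[... 333 characters left out ...]
.......................WWWWW...................WWW..........rrrrrrrrrrrrrrrrrrrrrrr.WW........
.............................WWWWW..............................WW.rrrrrrrrrrrrrrrrrrrrrrWW.........
.............................WWWWW..............................WWWWWWW.rrrrrrrrrrrrrrrrWWW.........
.............................WWWWW.................................WWWWWWWWWW.rrrrrrrrr.W...........
...................W.....................................................WWWWWWWWW.rrr.WW...........
.................WWWWWWW......................................................WWWWWWWWWW............
................WWWWWWWWWWW............bbb.........................................WWWW.............
```

>>> send_rows(
  motion=[
    [0,0,-0.001,0,0,0],
    [0,0,-0.002,0,0,0],
    [0,0,-0.003,0,0,0],
    [0,0,-0.004,0,0,0],
    [0,0,-0.004,0,0,0],
  ],
)

```text
time_s: 15.68
eef_pos: [0.5213, -0.2605, 0.0705]
tcp_rot: [-0.0, 1.574, -0.023]
ft_force: [-0.2, -0.3, 0.0]
grip_width: 0.003
```

```bash
python3 st.py; python3 asc.py s | sed -n 32,45p
```

```text
15.6833 [ 0.5213 -0.2605  0.0705] stand frame [0.0728 0.0001 0.0705] fingers [ 0.014 -0.006 -1.   ] jaw [ 0.223  0.975 -0.003]
tilt 0.8 [-0.65  0.67  1.66 -0.02  0.8  -0.62] 0.0028047528725071345 [-0.18 -0.29  0.03]
..........................................WWrrrrrrrr.WWWWWW.rrrrrrrr..W...rrrrrrrrrrrrrrrrrrrrrr....
...........................................rrrrrrrr.WWWWWW.rrrrrrrr..WW..rrrrrrrrrrrrrrrrrrrrrrrW...
..........................................rrrrrrrrrWWWWWWWrrrrrrrrr.....rrrrrrrrrrrrrrrrrrrrrrr.W...
.........................................rrrrrrrrrrWWWWWWrrrrrrrrr.WW..rrrrrrrrrrrrrrrrrrrrrrrrWW...
.............................................rrrrrrr.WWWrrrrrrrrr..W..rrrrrrrrrrrrrrrrrrrrrrrrWW....
...............................................W.rrrrrrrrrrrrrrr..WW..rrrrrrrrrrrrrrrrrrrrrrr.W.....
....................................................W.rrrrrrrrr..WWW.rrrrrrrrrrrrrrrrrrrrrrr.WW.....
........................................W..WW.............rrrr..WW..rrrrrrrrrrrrrrrrrrrrrrrrWW......
.............................WW............WWW..WW.............WW..rrrrrrrrrrrrrrrrrrrrrrrrWWW......
.............................WWWW...............WWW..WW........WW.rrrrrrrrrrrrrrrrrrrrrrrr.W........
.............................WWWWW...................WWW..W.......rrrrrrrrrrrrrrrrrrrrrrr.WW........
.............................WWWWW..............................WW.rrrrrrrrrrrrrrrrrrrrrrWW.........
.............................WWWWW..............................WWWWWWW.rrrrrrrrrrrrrrrrWWW.........
.............................WWWWW.................................WWWWWWWWWW.rrrrrrrrr.WW..........
```

>>> send_rows(
  motion=[
    [0,0,-0.001,0,0,0],
    [0,0,-0.002,0,0,0],
    [0,0,-0.003,0,0,0],
    [0,0,-0.003,0,0,0],
  ],
)

```text
time_s: 16.07
eef_pos: [0.5213, -0.2604, 0.0678]
tcp_rot: [-0.0, 1.574, -0.023]
ft_force: [-1.1, -0.8, 2.8]
grip_width: 0.004
```

```bash
python3 st.py; python3 asc.py s | sed -n 32,45p
```

```text
16.0667 [ 0.5213 -0.2604  0.0678] stand frame [0.0728 0.0001 0.0678] fingers [ 0.013 -0.006 -1.   ] jaw [ 0.223  0.975 -0.003]
tilt 0.8 [-0.65  0.68  1.66 -0.02  0.79 -0.62] 0.004342097578485351 [-1.08 -0.77  2.77]
..........................................WWWrrrrrrr.WWWWWWWrrrrrrrr.WW...rrrrrrrrrrrrrrrrrrrrrr....
...........................................WrrrrrrrrWWWWWWWrrrrrrrr..WW..rrrrrrrrrrrrrrrrrrrrrrrW...
..........................................rrrrrrrrrWWWWWWWrrrrrrrr..WW..rrrrrrrrrrrrrrrrrrrrrrr.W...
.........................................rrrrrrrrrrWWWWWWrrrrrrrrr.WW..rrrrrrrrrrrrrrrrrrrrrrrrWW...
..........................................rrrrrrrrr.WWWWrrrrrrrrr.WW..rrrrrrrrrrrrrrrrrrrrrrrrWW....
.............................................W.rrrrrrrrrrrrrrrrr..W...rrrrrrrrrrrrrrrrrrrrrrrWW.....
..................................................W.rrrrrrrrrrr..WW..rrrrrrrrrrrrrrrrrrrrrrr.WW.....
........................................WWWWWW.........W.rrrrr..WW..rrrrrrrrrrrrrrrrrrrrrrrrWW......
.............................WW............WWWWWWWW............WW..rrrrrrrrrrrrrrrrrrrrrrrrWWW......
.............................WWWW...............WWW.WWWW.......WW.rrrrrrrrrrrrrrrrrrrrrrrrWWW.......
.............................WWWWW...................WWW..W.......rrrrrrrrrrrrrrrrrrrrrrr.WW........
.............................WWWWW..............................WW.rrrrrrrrrrrrrrrrrrrrrrWW.........
.............................WWWWW..............................WWWWWWW.rrrrrrrrrrrrrrrrWW..........
.............................WWWWW.................................WWWWWWWWWW.rrrrrrrrrWWW..........
```

>>> send_rows(
  motion=[
    [0,0,-0.001,0,0,0],
    [0,0,-0.0015,0,0,0],
    [0,0,-0.0015,0,0,0],
  ],
)

```text
time_s: 16.37
eef_pos: [0.5214, -0.2605, 0.0676]
tcp_rot: [-0.0, 1.573, -0.023]
ft_force: [-2.3, 1.9, 9.6]
grip_width: 0.006
```

```bash
python3 st.py; python3 asc.py s | sed -n 36,41p
```

```text
16.3667 [ 0.5214 -0.2605  0.0676] stand frame [0.0728 0.0002 0.0676] fingers [ 0.014 -0.006 -1.   ] jaw [ 0.223  0.975 -0.003]
tilt 0.8 [-0.65  0.68  1.66 -0.02  0.79 -0.62] 0.006273904021534805 [-2.31  1.89  9.63]
..........................................rrrrrrrrrWWWWWrrrrrrrrr..W..rrrrrrrrrrrrrrrrrrrrrrrrWW....
.............................................W.rrrrrrrrrrrrrrrrr.WW..rrrrrrrrrrrrrrrrrrrrrrrrWW.....
..................................................W.rrrrrrrrrrr..W...rrrrrrrrrrrrrrrrrrrrrrr.WW.....
........................................WWWWWW.........W.rrrrr..WW..rrrrrrrrrrrrrrrrrrrrrrrrWW......
.............................WW............WWWWWWWW............WW..rrrrrrrrrrrrrrrrrrrrrrrrWWW......
.............................WWWW...............WWW.WWWW.......WW.rrrrrrrrrrrrrrrrrrrrrrrrWWW.......
```

The force rose to 9.6 N with no further travel, so the leaf is at its stop. I raise the tool straight up and back away towards the robot's left.

>>> send_rows(
  motion=[
    [0,0,0.005,0,0,0],
    [0,0,0.02,0,0,0],
    [0,0,0.05,0,0,0],
    [0,0,0.085,0,0,0],
    [0,0,0.12,0,0,0],
    [0,0.02,0.15,0,0,0],
    [-0.01,0.06,0.17,0,0,0],
    [-0.02,0.1,0.18,0,0,0],
    [-0.03,0.14,0.18,0,0,0],
    [-0.04,0.18,0.18,0,0,0],
    [-0.05,0.22,0.18,0,0,0],
    [-0.06,0.26,0.18,0,0,0],
  ],
)

```text
time_s: 17.42
eef_pos: [0.461, -0.0016, 0.2477]
tcp_rot: [0.0, 1.573, -0.023]
ft_force: [0.7, 0.8, 0.6]
grip_width: 0.005
```

>>> send_rows(
  motion=[
    [-0.01,0.03,0,0,0,0],
    [-0.02,0.06,0,0,0,0],
    [-0.03,0.09,0,0,0,0],
    [-0.04,0.12,0,0,0,0],
    [-0.05,0.15,0,0,0,0],
    [-0.05,0.18,0,0,0,0],
    [-0.05,0.18,0,0,0,0],
    [-0.05,0.18,0,0,0,0],
  ],
)

```text
time_s: 18.08
eef_pos: [0.4105, 0.1795, 0.2477]
tcp_rot: [-0.003, 1.573, -0.021]
ft_force: [-0.3, 0.4, 0.0]
grip_width: 0.001
```

```bash
python3 st.py
python3 - <<'E'
from h import *
a=camera('scene')[:,:,::-1];b=camera('top')[:,:,::-1]
A=cv2.resize(a[105:195,225:345],(480,360),interpolation=cv2.INTER_CUBIC)
B=cv2.resize(b[220:300,355:475],(480,320)[::1],interpolation=cv2.INTER_CUBIC)
C=cv2.resize(b,(320,200));D=cv2.resize(a,(320,200))
v=np.zeros((600,800,3),np.uint8);v[:320,:480]=B;v[320:600,:480]=A[40:320];v[:200,480:]=C;v[200:400,480:]=D
cv2.imwrite('pics/final.png',v)
# stand pose check against start: green/red areas edges via phase correlation on the foot/lug region
o=cv2.imread('pics/scene0.png').astype(int);d=np.abs(a.astype(int)-o).max(2)>40
n,l,s,c=cv2.connectedComponentsWithStats(d.astype(np.uint8));print([x.tolist() for x in s[1:] if x[4]>25])
o=cv2.imread('pics/top0.png').astype(int);d=np.abs(b.astype(int)-o).max(2)>40
n,l,s,c=cv2.connectedComponentsWithStats(d.astype(np.uint8));print([x.tolist() for x in s[1:] if x[4]>25])
E
```

```text
18.0833 [0.4105 0.1795 0.2477] stand frame [-0.3806 -0.0164  0.2477] fingers [ 0.014 -0.005 -1.   ] jaw [ 0.22   0.976 -0.002]
tilt 0.8 [ 0.17  0.25  1.81 -0.02  1.08  0.19] 0.0010334143065916209 [-0.33  0.42  0.  ]
[[438, 0, 35, 23, 542], [456, 0, 39, 29, 616], [415, 7, 113, 101, 2991], [397, 23, 16, 9, 80], [439, 27, 28, 7, 125], [404, 33, 7, 9, 37], [602, 51, 38, 68, 1144], [401, 57, 8, 8, 54], [416, 68, 23, 5, 79], [383, 101, 15, 7, 60], [347, 103, 15, 9, 79], [291, 112, 98, 83, 3396], [440, 118, 22, 15, 184], [395, 133, 151, 57, 2182], [262, 137, 35, 17, 394], [548, 186, 28, 16, 260]]
[[410, 232, 47, 45, 1422], [305, 240, 191, 160, 11934], [455, 242, 7, 12, 38], [77, 265, 164, 135, 9494], [232, 380, 39, 20, 466], [122, 382, 15, 18, 172], [202, 384, 28, 16, 214], [144, 394, 29, 6, 98]]
```

View pics/final.png

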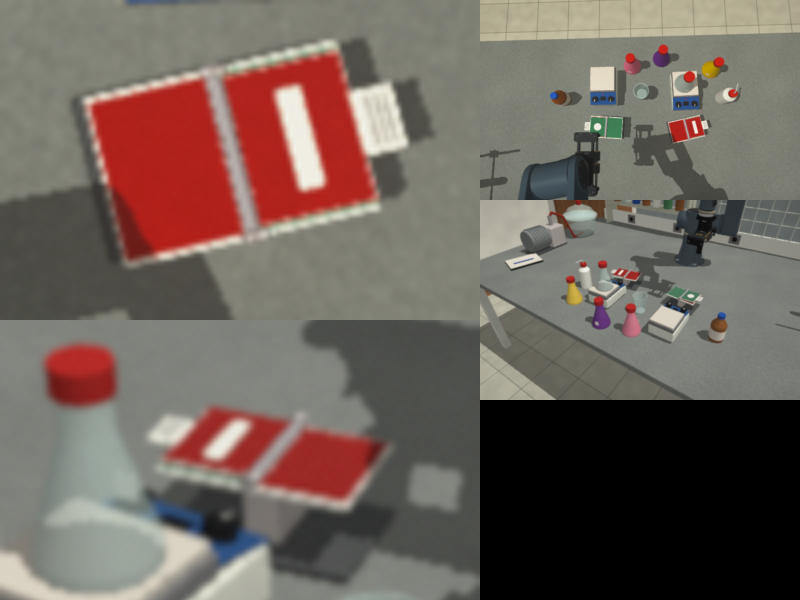

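```bash
python3 -c "
from plant import bot
print(bot.sign_off())"
```

```text
the job is handed in; nothing more can be done
None
```

The flag in front of the flask's hotplate (on the robot's right) is turned over and shows red. I handed the job in at about 18 s of the 45 s allowed.

- **How it was done:** I kept the fingers shut and slid the tips under the tab without pinching it. Then I carried the leaf over its hinge and pressed it down until it stopped moving, when the force rose to 9.6 N with no further travel. The arm was lifted clear before hand-in.
- **What went wrong on the way:**
    - A wrist joint reached the end of its range while I was lining up, and the arm swung away without touching anything.
    - My first lift missed the tab because the tip overlapped it too little; the leaf had not moved when I looked. The second try, with the finger further under, worked.
    - In the pictures the shut fingertips reached about 8 mm past the TCP, not the 22 mm given. At the end the TCP read about 68 mm high with the leaf on its stop, so they may be shorter still.
- **Last checks:** The final pictures show both halves of the flag red and the leaf lying flat. The panel outline is where it was by eye, to about a pixel. The other flag is still green, and the flask, bottles and glassware look untouched. I did not measure the final hinge angle or refit the stand's pose. My automatic before/after comparison was swamped by the arm and its shadow, so it proves nothing about the rest.

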